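# Wake a boxed data logger with the reset pin

### The job

The new data logger is still in its carton: first swing both carton flaps outward, past upright, so that they stay out of the way. Then take the slim-handled reset pin from the tool stand, reach its tip through the round hole in the logger's top and press the recessed button fully down without forcing it. Finish while still holding the pin with the button pressed down; leave the two other tools in the stand, and the two vials, where they are.

Things in the scene. Friction and masses are not known exactly. Their poses are not given: they have to be found in the camera images.
- carton: open cardboard carton with two flaps on top, fixed to the bench. Outside 150 (x) x 130 (y) x 75 mm high, walls 3 mm; origin at the centre of its underside, z up. A grey packing pad inside has its top 18 mm above the bench.
- flap_left (a joint): angle (rad) of the flap hinged along the top of the carton's +y wall: 0 lying shut across the top, 1.57 upright, grows outward to 2.5 at most. Starts part open at 0.7 to 1.1. The flap is 146 x 58 x 3 mm; its hinge is stiff enough that it stays where it is left, and a push of about 1 to 2 N swings it.
- flap_right (a joint): the same for the flap hinged along the top of the carton's -y wall.
- flap_left_edge (a point): middle of the free edge of the left flap.
- flap_right_edge (a point): middle of the free edge of the right flap.
- flap_left_hinge (a point): middle of the left flap's hinge line (runs along the carton's x), 63.5 mm from the carton's centre towards +y, 75 mm above the bench.
- flap_right_hinge (a point): middle of the right flap's hinge line, 63.5 mm from the carton's centre towards -y, 75 mm above the bench.
- logger: data logger, white plastic case 90 (x) x 60 (y) x 40 mm high with a grey, black-framed display at its -x end and the button hole, ringed by a thin black line, at its +x end, lying on the pad in the carton, turned any way, and fixed there. Origin at the centre of its underside (18 mm above the bench), z up; top face 58 mm above the bench.
- aperture (a point): centre of the round hole in the logger's top face, at the level of that face, 27 mm from the logger's centre along its +x. The hole is 12 mm wide with a 2 mm chamfer; the top of the button lies 16 mm below the face.
- reset_button (a joint): travel (m) of the recessed button at the bottom of the hole: 0 released, 0.004 fully down. Springs back; 1.4 N starts it, 4.2 N holds it fully down.
- stand: aluminium block 50 (x) x 146 (y) x 60 mm high, fixed to the bench, with three upright bores 48 mm apart in a row along its y, one tool hanging in each, in any order. Origin at the centre of its underside.
- reset_pin: the reset pin, 123 mm long, standing upright in the stand: slim straight black handle 16 mm in diameter and 70 mm long; below it a steel flange of 26 mm diameter, 4 mm thick, that rests on the stand; below that a 16 mm collar 10 mm long, then a steel pin of 6 mm diameter that ends 49 mm below the flange's underside. Origin at the centre of the flange's underside, z up along the handle. 60 g.
- pin_grip (a point): centre of the reset pin's handle, on its axis, 39 mm above the underside of the flange.
- pin_tip (a point): tip of the reset pin, 88 mm below the centre of its handle.
- punch: another tool in the stand, with a fat black handle 28 mm in diameter and 50 mm long; its 14 mm shank is too thick for the hole. Origin at the underside of its flange.
- tamper: another tool in the stand, with a black ball of 28 mm diameter on a thin neck; its shank is also 14 mm. Origin at the underside of its flange.
- vial_dark: sample vial, 27 mm in diameter and 50 mm high, dark cap; a bystander. Origin at the centre of its underside.
- vial_white: sample vial, 27 mm in diameter and 50 mm high, white cap; a bystander. Origin at the centre of its underside.

How it is judged:
On the way, in this order (a step that is already met when the one before it is completed fails the run):
1. both flaps swung outward past upright (value of joint each of flap_left, flap_right above 1.65 rad), for 0.2 s.
2. the button pressed down with the tip of the held reset pin, through the hole (value of joint reset_button above 0.0028 m and contact force between reset_pin and logger above 1 N and contact force between the fingers and reset_pin above 1 N and horizontal distance between pin_tip and aperture below 0.007 m and z of pin_tip in the frame of aperture below -0.015 m), for 0.5 s.
At the end, for the whole second after the job is handed in: The gripped reset pin keeps the recessed button at least 2.8 of its 4 mm down, with more than 1 N between pin and logger, its tip in the hole (within 7 mm of its axis and 15 mm below the face), and both flaps stand outward past upright (more than 1.62 rad) (all of step 2 and value of joint each of flap_left, flap_right above 1.62 rad); the arm keeps its last pose, push and grip.
It fails at once if the logger is forced (more than 60 N from the pin) (contact force between reset_pin and logger above 60 N).
It fails at once if one of the other tools is taken out or shifted by more than 20 mm (distance of any of punch, tamper from where it was at the start of the episode above 0.02 m).
It fails at once if a vial is shifted by more than 30 mm or tipped over (distance of any of vial_dark, vial_white from where it was at the start of the episode above 0.03 m or angle between any of vial_dark, vial_white's own z axis and vertical above 0.6 rad).
It also fails if it takes over 58 s, if anything falls off the work surface, if the arm or the gripper's body presses on something with over 40 N, if the wrist force passes 120 N, or if a joint passes its speed limit or range.

### The arm

A 6-joint arm with a two-finger parallel gripper is mounted at the origin on a cart in front of the work surface, level with it; the furniture and walls round the work are solid. World frame = base frame: x ahead of the robot, y to its left, z up, the work surface at z = 0. Lengths are in m, angles in rad, forces in N, time in s.
With the tool pointing down it reaches from about 0.375 to 0.975 m from the base axis. Payload 3.8 kg.
Tool frame: the origin (TCP) lies midway between the tips of the shut fingers; the grasp point (between the pads) lies 19 mm behind it; z points along the fingers, y is the line along which they close (so a half turn about z gives the same grasp; the last joint's range is limited). The gripper opens to 85 mm and grips with 20 to 120 N. Pads are 22 mm wide; open, the fingers measure 114 mm over their backs; the gripper's body (76 mm by 85 mm) begins 54 mm behind the grasp point. The pads swing forward as they close: fully open they stand 13 mm farther back than shut.
Start: joints at [-1.295, 0.264, 1.604, -0, 1.274, -0.037], TCP at [0.208, -0.642, 0.231] pointing down, gripper open.
Joint ranges: [-2.63, 2.63], [-0.94, 2.18], [0.31, 2.57], [-1.31, 4.45], [0, 2.66], [-2.55, 2.55]. Speed limits (rad/s): [2.57, 2.57, 3.14, 3.14, 3.14, 3.14].

### API

Orientations are given as a unit quaternion [w, x, y, z].
In Python, from plant import * gives the robot as it stands.
- The arm moves only by the tool jog_arm, never from a script. Its argument "motion" is a list of rows, each an object with "offset": the shift along the tool's x, y, z scaled (see below), a list of three; "angular": the turn, a rotation vector about the tool's x, y, z scaled (see below), a list of three; "gripper": the opening, from 0 (shut) to 1 (fully open). In form: [{"offset": [tx, ty, tz], "angular": [ax, ay, az], "gripper": gripper}, ...]. A call has 1 to 5 rows; each row shifts and turns the commanded pose from where the row before left it, along the tool's axes as they then stand; what a row does not reach is not made up. The controller multiplies each number of a shift by 50 mm and each number of a turn by 10 degrees. A row lasts 1/8 s, in which the tool goes at most 62.5 mm and 10.7 degrees, less where a joint would pass 70% of its speed; a pose out of reach is approached as far as the arm can. A call with a number of a shift or a turn outside -1 to 1 is refused whole. A call with a gripper value outside its range is refused whole. The fingers move at their own pace and stop on an object; "squeeze" is the grip in N (left out, the last holds). Time passes only in rows, so rows that do not move let the fingers close. It gives the time, the measured TCP pose, the force, the opening and the grip force at its end, in the units of the state.
- observe(): the state, without advancing time (a new reading comes with each control period).
- camera(name): name is "side" or "top"; returns (picture, depth): 400x640x3 uint8, red, green, blue; 400x640 float32, m along the optical axis (not along the pixel's ray), 0 where there is no reading.
- get_calibration(name): a dict with "fov_y" (degrees; the focal length in pixels is half the picture's height over the tangent of half this angle, whatever the lens; pixels are square), "cx", "cy" (the principal point, pixels), "cam_to_world" (4x4, takes a point from camera to world coordinates). Camera axes: x right, y up, looking along -z (the intrinsics and any distortion apply to the point x, -y, -z); pixel columns grow to the right and rows downward; lengths in m; the calibration is good to about 2 mm. A picture is of the moment at which its call begins. get_calibration takes no time and is no camera call.
- sign_off(): hands the job in; it is judged then, once.
The state is a dict: "t": time; "qpos": joint angles; "qd": joint speeds; "effort": joint torques, N m; "ee_pos": TCP position; "eef_rot": TCP orientation; "ft_force": force on the tool from outside, world axes, zero at the start; "moment": the same for the moment, N m; "grip_width": finger opening in m; "grip_force": force on a finger pad.
Only numpy, scipy, OpenCV 4.12 (cv2) and the standard library are available. Lean on these libraries where they do the work, as an engineer would, in place of code of your own. Each camera call takes 0.05 s, during which the arm holds its last target. There are 200 camera calls.

## Working session

There is one attempt and no reset: what is moved stays moved. The work goes in short steps, Python scripts to look and compute and a tool call to move; the robot and the scene stay as the last step left them, time stands still between calls to the robot, and variables do not carry over. Pictures are saved under pics/ and viewed, at most 10 in all, crops included, and the job is handed in when it is done.

Besides the shell and the picture viewer there is one more tool, called after "Call:" as name(argument=value, ...) on one line, values as JSON. jog_arm: Moves the arm, as the interface text tells. Shifts and turns lie within -1 to 1; 1 stands for 50 mm of shift or 10 degrees of turn. Its arguments: {"type":"object","properties":{"motion":{"type":"array"},"squeeze":{"type":"number"}},"required":["motion"]}

```bash
ls; mkdir -p pics; python3 - <<'E'
from plant import *
import cv2,numpy as np
s=observe();print({k:np.round(v,3) for k,v in s.items()})
for n in("top","side"):
    im,d=camera(n);c=get_calibration(n);print(n,c)
    cv2.imwrite(f"pics/{n}0.png",im[...,::-1]);np.savez(f"{n}0.npz",im=im,d=d)
E
```

```text
pics
{'t': np.float64(0.0), 'qpos': array([-1.295,  0.265,  1.605, -0.   ,  1.274, -0.037]), 'qd': array([ 0.   , -0.001,  0.001,  0.   ,  0.001,  0.001]), 'effort': array([ 1.0000e-03, -5.1511e+01, -3.6731e+01,  0.0000e+00,  1.3000e-02,
       -0.0000e+00]), 'ee_pos': array([ 0.207, -0.642,  0.23 ]), 'eef_rot': array([-0.001,  0.988,  0.156, -0.   ]), 'ft_force': array([-0.338,  0.518, -0.309]), 'moment': array([-0.022, -0.009,  0.006]), 'grip_force': np.float64(0.0), 'grip_width': np.float64(0.085)}
top {'fov_y': 44.19424111980268, 'cx': 314.07030041295087, 'cy': 196.82126449738925, 'cam_to_world': array([[ 0.01959857,  0.98775289, -0.15479056,  0.34233429],
       [-0.9997679 ,  0.02074688,  0.00580632, -0.09112903],
       [ 0.00894663,  0.15464084,  0.98793024,  1.40658676],
       [ 0.        ,  0.        ,  0.        ,  1.        ]])}
side {'fov_y': 56.3711095377359, 'cx': 319.7232336037216, 'cy': 202.83204261561545, 'cam_to_world': array([[ 0.98614007,  0.05116191, -0.15782969,  0.41703934],
       [-0.16408675,  0.4415634 , -0.88209824, -0.90684082],
       [ 0.02456198,  0.89577018,  0.44383836,  0.48138233],
       [ 0.        ,  0.        ,  0.        ,  1.        ]])}
```

View pics/top0.png

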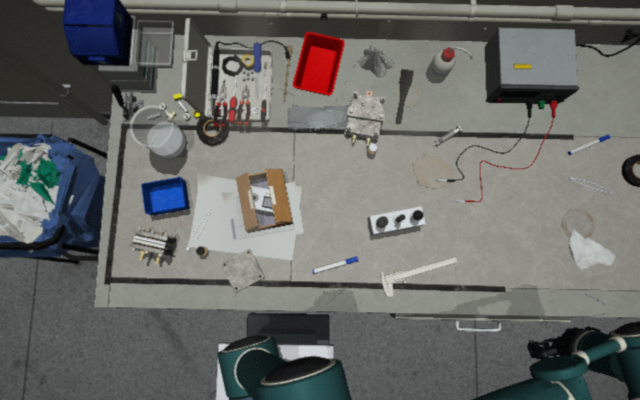

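View pics/side0.png

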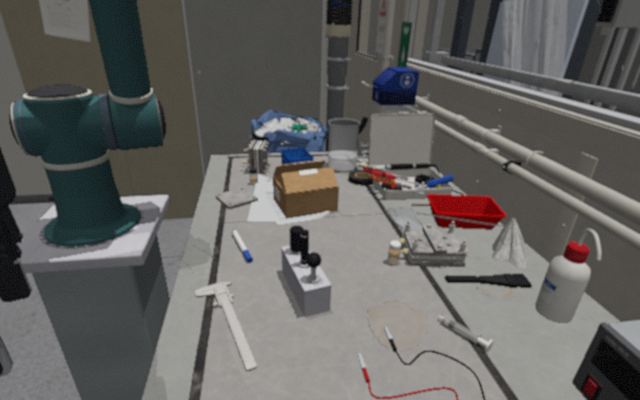

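The top view shows the carton around (265,198), the stand around (396,220) and the vials at (372,148) and (201,252). In the side view the stand is at (305,275). I'll zoom in on both.

```bash
cat > h.py <<'E'
import numpy as np,cv2
from plant import *
def cal(n):
    c=get_calibration(n);return c,200/np.tan(np.radians(c["fov_y"]/2))
def ray(n,u,v,z):
    c,f=cal(n);T=c["cam_to_world"];d=T[:3,:3]@np.array([(u-c["cx"])/f,-(v-c["cy"])/f,-1]);o=T[:3,3]
    return o+d*(z-o[2])/d[2]
def proj(n,p):
    c,f=cal(n);T=c["cam_to_world"];q=T[:3,:3].T@(np.array(p)-T[:3,3]);return np.array([c["cx"]-f*q[0]/q[2],c["cy"]+f*q[1]/q[2]])
def cloud(n,d):
    c,f=cal(n);T=c["cam_to_world"];v,u=np.mgrid[:400,:640]
    P=np.stack([(u-c["cx"])/f*d,-(v-c["cy"])/f*d,-d],-1);return P@T[:3,:3].T+T[:3,3]
E
python3 - <<'E'
from h import *
a=np.load("top0.npz");b=np.load("side0.npz")
A=a["im"][155:245,225:305,::-1];B=a["im"][195:245,360:435,::-1];C=b["im"][215:320,260:345,::-1]
r=lambda x,k:cv2.resize(x,None,fx=k,fy=k,interpolation=cv2.INTER_CUBIC)
W=np.zeros((600,800,3),np.uint8)
A=r(A,5);B=r(B,5);C=r(C,3.3)
W[:450,:400]=A;W[:250,400:775]=B;W[250:250+C.shape[0],400:400+C.shape[1]]=C[:350]
cv2.imwrite("pics/z.png",W)
P=cloud("top",a["d"])
# stand top & carton pieces
for nm,(r0,r1,c0,c1),z0,z1 in(("stand",(195,245,360,435),.05,.067),("cartonrim",(155,245,225,305),.03,.2),):
    Q=P[r0:r1,c0:c1];m=(Q[...,2]>z0)&(Q[...,2]<z1);q=Q[m];print(nm,m.sum(),q.mean(0),cv2.minAreaRect(q[:,:2].astype(np.float32)))
print(np.round(P[160:240:4,230:302:4,2]*1000).astype(int))
E
```

```text
stand 684 [ 0.49291987 -0.32751569  0.06152042] ((0.49489015340805054, -0.3292955756187439), (0.05003184452652931, 0.14633823931217194), 11.708568572998047)
cartonrim 2284 [0.54107242 0.03598833 0.08840424] ((0.5425470471382141, 0.03843596577644348), (0.15174248814582825, 0.13108062744140625), 12.56495475769043)
[[  -1    4    2    1    0    4   -2    0    2    5    4    6    0   -2
     5    2 -686    3]
 [   4    3    1    2   -1    2   -1   -3    2    3    1    0    1   -1
    -1   -5    4   -3]
 [   4    1    3   -1    4    2    0   -3    5    3   -1   -2   -1   83
    -1    2   -1   -2]
 [   3    1    4    1    2    2    1    0   82  121  106  101   90   83
    -4    2    2    2]
 [   0    2    1  106  118   64   54   42   35   22  111  102   96   85
    -1    5 1407    3]
 [   8    6   83  100  111   15   18   20   14   18  115  105   94   84
    -2    0   -1    2]
 [   9   -1   85   95  116  115   14   18   15   22  114  104  101   85
    13   10   14    1]
 [   3    5   83   99  107  120   59   61   62   21  118  106   99   89
    75    9   11   15]
 [  16   12    9   92  106
[... 414 characters left out ...]
6  108   94
    89   69   10    5]
 [  -1    2    2   74   90  108  120   14   19   20   29  122  111  107
    91   82    4    5]
 [   2    8    6    6   86  109  120   20   18   22   18   19  116   99
    88   83   10    4]
 [   3    6    8    0   91  100  114   16   16   21   20   22  118  100
    90   89    9    6]
 [   3    3    0    4   86  100  116   17   22   19   19   74   70   49
    28   11    7    5]
 [   3    5    3    1   83   21   76   69   52   36    1    4    2    5
     8    7    5    8]
 [   9    0    5    6    5    5    3    8    3    8    4    5    1    0
     4   10    4    1]
 [   6    3    3    3    0   -1    6    5    4    7   11    5    6    7
     7    3   -1    2]]
```

View pics/z.png

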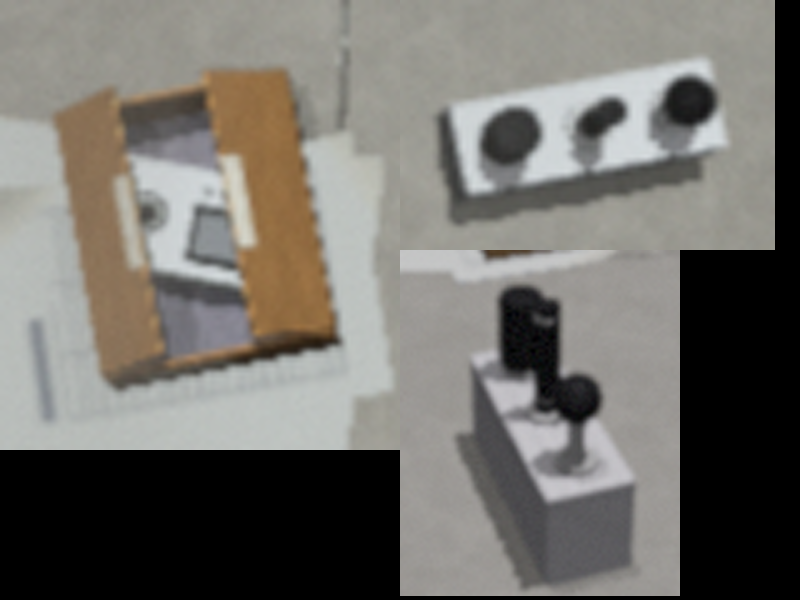

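The zoomed crops show that the slim pin is in the middle bore, at about pixel (401,217) in the top view. The hole is visible at about (255,197), and the flaps leave a gap of about 48 mm.

```bash
cat >> h.py <<'E'
from scipy.spatial.transform import Rotation as Ro
def to(target,yaw=None):
    s=observe();q=s["eef_rot"];R=Ro.from_quat([q[1],q[2],q[3],q[0]]);M=R.as_matrix()
    cy=np.degrees(np.arctan2(M[1,0],M[0,0]))
    print("t",round(float(s["t"]),2),"pos",np.round(s["ee_pos"],4),"yaw",round(cy,2),"tz",np.round(M[:,2],3),"F",np.round(s["ft_force"],2),"w",s["grip_width"],s["grip_force"])
    print("units:",np.round(M.T@(np.array(target)-s["ee_pos"])/.05,3),"turn z units",None if yaw is None else round(-(yaw-cy)/10,3))
E
python3 - <<'E'
from h import *
a=np.load("top0.npz");P=cloud("top",a["d"])
print("hole",ray("top",255,197.2,.058))
for n,u,v in(("pin",401.6,217),("pin2",402.5,216)):print(n,ray("top",u,v,.134))
Q=P[195:245,360:435];q=Q[(Q[...,2]>.075)];print("tools maxz",np.percentile(q[:,2],[50,90,99,100]))
q=P[155:245,225:305].reshape(-1,3);y=np.radians(12.5);c=np.array([.5425,.0384])
for yv in(12.5,):
    ux=np.array([np.cos(y),np.sin(y)]);uy=np.array([-ux[1],ux[0]])
    l=np.c_[(q[:,:2]-c)@ux,(q[:,:2]-c)@uy,q[:,2]];m=(l[:,2]>.08)&(l[:,2]<.14)&(abs(l[:,0])<.08)
    for s in(1,-1):
        k=l[m&(l[:,1]*s>0)];print(s,"x",k[:,0].min(),k[:,0].max(),"y",np.percentile(k[:,1],[1,5,95,99]),"z",np.percentile(k[:,2],98))
to([.5425,.0384,.25],12.5)
E
```

```text
hole [0.54913896 0.06438572 0.058     ]
pin [ 0.49336638 -0.32739734  0.134     ]
pin2 [ 0.49603396 -0.32976437  0.134     ]
tools maxz [0.11483167 0.13572329 1.40658676 1.40658676]
1 x -0.0739101109306191 0.07277033046949462 y [0.02552449 0.02663647 0.06111692 0.06333369] z 0.1233602282511227
-1 x -0.07522998825758466 0.073119533809655 y [-0.06415488 -0.06186725 -0.02360444 -0.02190231] z 0.1191540225598474
t 0.1 pos [ 0.2075 -0.6416  0.2301] yaw 17.92 tz [-0.001  0.002 -1.   ] F [ 0.35  0.33 -0.62] w 0.08551699369779697 0.0
units: [ 10.56  -10.879  -0.375] turn z units 0.542
```

Call:
jog_arm(motion=[{"offset":[0.7,-0.72,-0.1],"angular":[0,0,-0.9],"gripper":0},{"offset":[0.8,-0.6,-0.1],"angular":[0,0,-0.9],"gripper":0},{"offset":[0.88,-0.47,-0.1],"angular":[0,0,-0.9],"gripper":0},{"offset":[0.95,-0.32,-0.1],"angular":[0,0,-0.9],"gripper":0},{"offset":[0.98,-0.17,0],"angular":[0,0,-0.9],"gripper":0}])

```text
t: 0.72
ee_pos: [0.3187, -0.4166, 0.2514]
eef_rot: [0.0, 0.852, 0.524, 0.0]
ft_force: [0.3, 0.3, -0.3]
grip_width: 0.0003
grip_force: 0.0
```

Call:
jog_arm(motion=[{"offset":[1,0,0],"angular":[0,0,-0.9],"gripper":0},{"offset":[0.98,0.14,0],"angular":[0,0,-0.9],"gripper":0},{"offset":[0.95,0.29,0],"angular":[0,0,-0.9],"gripper":0},{"offset":[0.9,0.44,0],"angular":[0,0,-0.9],"gripper":0},{"offset":[0.82,0.57,0],"angular":[0,0,-0.36],"gripper":0}])

```text
t: 1.35
ee_pos: [0.4287, -0.193, 0.251]
eef_rot: [-0.0, 0.625, 0.781, -0.0]
ft_force: [0.9, 0.0, -0.3]
grip_width: 0.0002
grip_force: 0.0
```

```bash
python3 -c "
from h import *
to([.542,.0404,.17],102.5)"
```

```text
t 1.35 pos [ 0.4287 -0.193   0.251 ] yaw 102.67 tz [-0.  0. -1.] F [ 0.91  0.   -0.28] w 0.00017358422044707304 0.0
units: [4.056 3.236 1.62 ] turn z units 0.017
```

Call:
jog_arm(motion=[{"offset":[0.81,0.65,0.1],"angular":[0,0,0],"gripper":0},{"offset":[0.81,0.65,0.1],"angular":[0,0,0],"gripper":0},{"offset":[0.81,0.65,0.2],"angular":[0,0,0],"gripper":0},{"offset":[0.81,0.65,0.3],"angular":[0,0,0],"gripper":0},{"offset":[0.81,0.64,0.4],"angular":[0,0,0],"gripper":0}])

```text
t: 1.98
ee_pos: [0.5435, 0.0399, 0.1961]
eef_rot: [0.0, 0.626, 0.78, 0.0]
ft_force: [1.0, -0.1, 0.5]
grip_width: 0.0004
grip_force: 0.0
```

```bash
python3 -c "
from h import *
to([.542,.0404,.095],102.5)
im,d=camera('top');cv2.imwrite('pics/t1.png',cv2.resize(im[130:260,200:360,::-1],None,fx=5,fy=5)[:600])"
```

```text
t 1.98 pos [0.5435 0.0399 0.1961] yaw 102.54 tz [ 0.001 -0.    -1.   ] F [ 0.98 -0.07  0.51] w 0.00041220795100664897 0.0
units: [ 0.017 -0.029  2.021] turn z units 0.004
```

View pics/t1.png

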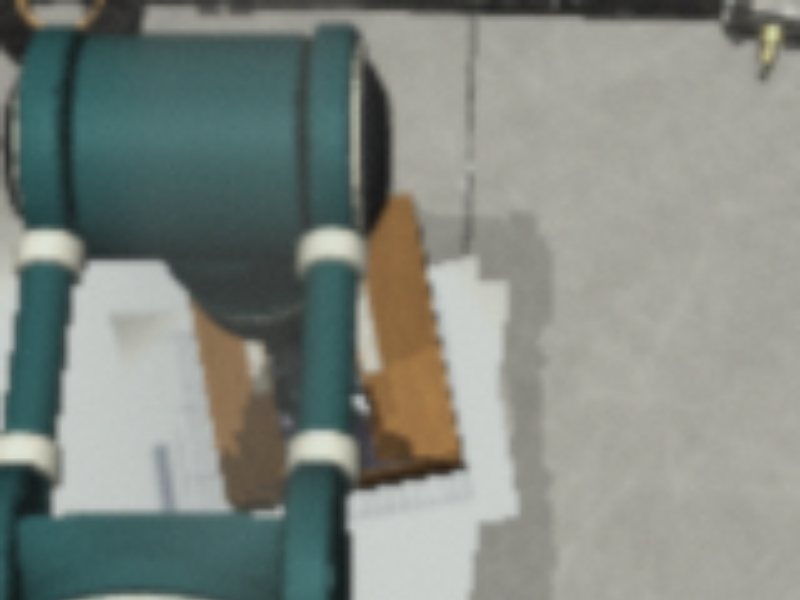

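The arm hides most of the carton. The gripper (about 290,370 in the crop) sits between the two flaps, so I'll descend.

Call:
jog_arm(motion=[{"offset":[0,0,0.7],"angular":[0,0,0],"gripper":0},{"offset":[0,0,0.6],"angular":[0,0,0],"gripper":0},{"offset":[0,0,0.6],"angular":[0,0,0],"gripper":0},{"offset":[0.2,0,0],"angular":[0,0,0],"gripper":0},{"offset":[0.2,0,0],"angular":[0,0,0],"gripper":0}])

```text
t: 2.65
ee_pos: [0.5387, 0.0581, 0.1021]
eef_rot: [0.0, 0.626, 0.78, 0.0]
ft_force: [1.2, -1.6, 0.8]
grip_width: -0.0002
grip_force: 0.9
```

Call:
jog_arm(motion=[{"offset":[0.2,0,0],"angular":[0,0,0],"gripper":0},{"offset":[0.2,0,0],"angular":[0,0,0],"gripper":0},{"offset":[0.2,0,0],"angular":[0,0,0],"gripper":0},{"offset":[0.2,0,0],"angular":[0,0,0],"gripper":0},{"offset":[0.2,0,0],"angular":[0,0,0],"gripper":0}])

```text
t: 3.28
ee_pos: [0.5272, 0.1071, 0.1011]
eef_rot: [-0.0, 0.626, 0.78, -0.0]
ft_force: [0.0, -1.1, -0.1]
grip_width: -0.0002
grip_force: 0.5
```

Call:
jog_arm(motion=[{"offset":[-0.6,0,0],"angular":[0,0,0],"gripper":0},{"offset":[-0.7,0,0],"angular":[0,0,0],"gripper":0},{"offset":[-0.2,0,0],"angular":[0,0,0],"gripper":0},{"offset":[-0.2,0,0],"angular":[0,0,0],"gripper":0},{"offset":[-0.2,0,0],"angular":[0,0,0],"gripper":0}])

```text
t: 3.9
ee_pos: [0.5481, 0.0142, 0.1013]
eef_rot: [-0.0, 0.626, 0.78, 0.0]
ft_force: [0.0, 0.2, 1.0]
grip_width: 0.0003
grip_force: 0.6
```

Call:
jog_arm(motion=[{"offset":[-0.2,0,0],"angular":[0,0,0],"gripper":0},{"offset":[-0.2,0,0],"angular":[0,0,0],"gripper":0},{"offset":[-0.2,0,0],"angular":[0,0,0],"gripper":0},{"offset":[-0.25,0,0],"angular":[0,0,0],"gripper":0},{"offset":[-0.27,0,0],"angular":[0,0,0],"gripper":0}])

```text
t: 4.53
ee_pos: [0.5604, -0.0418, 0.1012]
eef_rot: [-0.0, 0.626, 0.78, -0.0]
ft_force: [-0.8, 0.9, -0.7]
grip_width: 0.0001
grip_force: 0.4
```

```bash
python3 -c "
from h import *
s=observe()['ee_pos'];y=np.radians(12.5);print('local y',(s[:2]-[.5425,.0384])@[-np.sin(y),np.cos(y)])
to([.4944,-.3285,.22],101.7)"
```

```text
local y -0.08212615555643375
t 4.53 pos [ 0.5604 -0.0418  0.1012] yaw 102.53 tz [-0. -0. -1.] F [-0.82  0.94 -0.67] w 6.654972855995187e-05 0.3894258284708485
units: [-5.312 -2.533 -2.375] turn z units 0.083
```

Call:
jog_arm(motion=[{"offset":[0.1,0,-0.5],"angular":[0,0,0],"gripper":0},{"offset":[0,0,-0.9],"angular":[0,0,0],"gripper":0},{"offset":[-0.3,-0.2,-0.95],"angular":[0,0,0],"gripper":1},{"offset":[-1,-0.5,0],"angular":[0,0,0],"gripper":1},{"offset":[-1,-0.5,0],"angular":[0,0,0],"gripper":1}])

```text
t: 5.15
ee_pos: [0.526, -0.1634, 0.2204]
eef_rot: [0.002, 0.625, 0.78, 0.0]
ft_force: [0.8, -0.4, -0.4]
grip_width: 0.0543
grip_force: 0.0
```

Call:
jog_arm(motion=[{"offset":[-1,-0.5,0],"angular":[0,0,0],"gripper":1},{"offset":[-1,-0.5,0],"angular":[0,0,0],"gripper":1},{"offset":[-1,-0.3,0],"angular":[0,0,0.08],"gripper":1}])

```text
t: 5.52
ee_pos: [0.4934, -0.3246, 0.2191]
eef_rot: [0.0, 0.632, 0.775, -0.0]
ft_force: [1.5, -0.6, 0.2]
grip_width: 0.0851
grip_force: 0.0
```

```bash
python3 - <<'E'
from h import *
to([.4944,-.3285,.080],101.7)
im,d=camera('top');np.savez('top2.npz',im=im,d=d)
im2,d2=camera('side')
r=lambda x,k:cv2.resize(x,None,fx=k,fy=k,interpolation=cv2.INTER_CUBIC)
W=np.zeros((600,800,3),np.uint8)
W[:500,:450]=r(im[150:250,220:310,::-1],5)
X=r(im2[140:320,255:360,::-1],3.3);W[:X.shape[0],452:452+X.shape[1]]=X
cv2.imwrite('pics/t2.png',W)
P=cloud('top',d)
q=P[150:250,220:320].reshape(-1,3);y=np.radians(12.5);c=np.array([.5425,.0384])
ux=np.array([np.cos(y),np.sin(y)]);uy=np.array([-ux[1],ux[0]])
l=np.c_[(q[:,:2]-c)@ux,(q[:,:2]-c)@uy,q[:,2]];m=(l[:,2]>.09)&(l[:,2]<.16)&(abs(l[:,0])<.08)
for s in(1,-1):
    k=l[m&(l[:,1]*s>0)&(abs(l[:,1])<.12)];print(s,len(k),"y",np.percentile(k[:,1],[5,50,95]),"z",np.percentile(k[:,2],98))
E
```

```text
t 5.53 pos [ 0.4934 -0.3246  0.2191] yaw 101.65 tz [ 0.    -0.001 -1.   ] F [ 1.54 -0.6   0.19] w 0.0851119840843599 0.0
units: [-0.078  0.003  2.782] turn z units -0.005
1 558 y [0.07163198 0.08202566 0.09235599] z 0.12908397340697636
-1 604 y [-0.1079504  -0.09458411 -0.0799047 ] z 0.11674806413176425
```

View pics/t2.png

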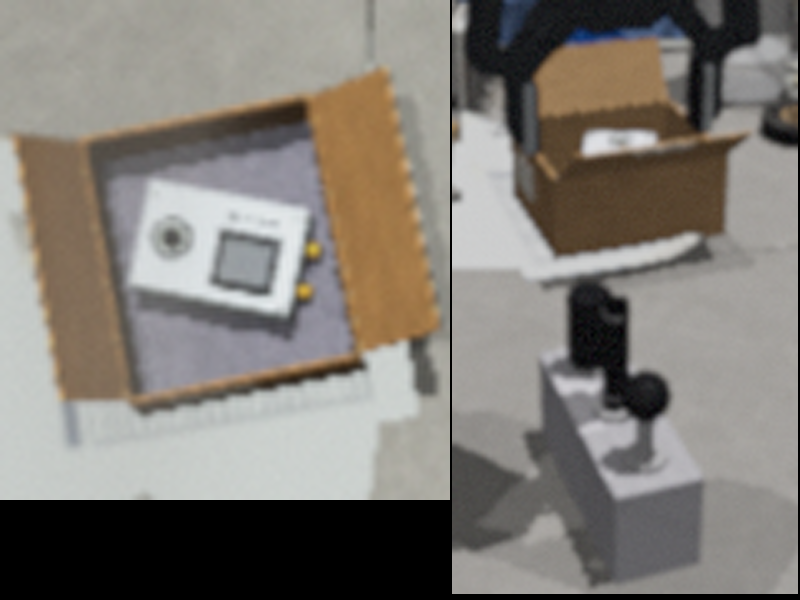

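Both flaps now stand outside the carton walls, and the hole shows clearly at about pixel (253.8,197.2). The open gripper is above the slim pin. I'll descend and grip it.

Call:
jog_arm(motion=[{"offset":[-0.08,0,0.9],"angular":[0,0,0],"gripper":1},{"offset":[0,0,0.9],"angular":[0,0,0],"gripper":1},{"offset":[0,0,0.6],"angular":[0,0,0],"gripper":1},{"offset":[0,0,0.38],"angular":[0,0,0],"gripper":1},{"offset":[0,0,0],"angular":[0,0,0],"gripper":0}], squeeze=60)

```text
t: 6.25
ee_pos: [0.4945, -0.3251, 0.0784]
eef_rot: [-0.001, 0.631, 0.776, -0.0]
ft_force: [-0.0, -0.4, -0.5]
grip_width: 0.0701
grip_force: 0.0
```

Call:
jog_arm(motion=[{"offset":[0,0,0],"angular":[0,0,0],"gripper":0},{"offset":[0,0,0],"angular":[0,0,0],"gripper":0},{"offset":[0,0,0],"angular":[0,0,0],"gripper":0},{"offset":[0,0,0],"angular":[0,0,0],"gripper":0}])

```text
t: 6.75
ee_pos: [0.4963, -0.3263, 0.0812]
eef_rot: [0.001, 0.631, 0.776, 0.0]
ft_force: [-0.2, -0.2, 4.2]
grip_width: 0.0148
grip_force: 58.3
```

```bash
python3 - <<'E'
from h import *
to([.4944,-.3285,.160])
a=np.load('top2.npz');im=a['im'];P=cloud('top',a['d'])
hs=cv2.cvtColor(im,cv2.COLOR_RGB2HSV)
z=P[...,2];
w=((hs[...,1]<40)&(abs(z-.058)<.015)).astype(np.uint8);w[:150]=w[250:]=0;w[:,:220]=w[:,310:]=0
w=cv2.morphologyEx(w,cv2.MORPH_CLOSE,np.ones((5,5)))
c=max(cv2.findContours(w,0,2)[0],key=cv2.contourArea)
W=np.array([ray('top',*p[0],.058)[:2] for p in c],np.float32);r=cv2.minAreaRect(W);print('logger',r)
g=cv2.cvtColor(im,cv2.COLOR_RGB2GRAY);u,v=np.meshgrid(np.arange(249,260),np.arange(192,203))
k=np.clip(150-g[192:203,249:260].astype(float),0,None);print(g[190:205,246:263]);p=((u*k).sum()/k.sum(),(v*k).sum()/k.sum());print(p,'hole',ray('top',*p,.058))
bc=cv2.boxPoints(r);print(bc)
E
```

```text
t 6.75 pos [ 0.4963 -0.3263  0.0812] yaw 101.72 tz [ 0.002 -0.001 -1.   ] F [-0.23 -0.2   4.25] w 0.014810399513110457 58.32728326320648
units: [-0.038 -0.044 -1.575] turn z units None
logger ((0.5389276742935181, 0.04687707871198654), (0.10555068403482437, 0.07609068602323532), 81.62437438964844)
[[148 151 165 198 215 216 217 219 217 218 218 219 220 221 221 221 222]
 [149 151 173 205 216 217 219 217 218 218 216 219 219 220 221 222 223]
 [148 155 177 208 218 217 216 213 213 213 216 219 220 221 222 223 223]
 [148 156 187 211 217 213 205 182 170 181 200 215 219 220 221 222 223]
 [149 161 192 215 206 187 183 182 178 178 174 194 215 221 221 224 222]
 [153 172 202 212 193 174 173 158 151 165 163 158 193 219 220 223 220]
 [150 175 205 205 183 168 151 112 101 128 162 164 181 217 221 221 221]
 [149 182 211 201 176 165 140  96  84 102 151 167 182 216 222 222 221]
 [156 188 214 210 182 166 153 102  92 110 147 158 181 218 220 222 219]
 [161 192 215 215 194 167 172 155 127 149 163 158 192 220 221 222 210]
 [171 202 218 217 208 179 162 162 148 148 161 182 210 220 221 223 203]
 [178 205 217 218 217 204 181 172 170 178 196 210 218 222 221 221 194]
 [179 212 217 219 218 219 210 205 204 209 217 217 219 221 222 219 186]
 [184 217 218 220 218 218 216 218 217 219 219 219 221 223 221 217 181]
 [190 215 219 218 219 218 218 218 218 219 220 221 221 222 221 209 164]]
(np.float64(253.91163793103448), np.float64(197.2155172413793)) hole [0.54903235 0.06739248 0.058     ]
[[ 4.93600756e-01  2.06384808e-04]
 [ 5.68879843e-01 -1.08771510e-02]
 [ 5.84254622e-01  9.35477763e-02]
 [ 5.08975506e-01  1.04631305e-01]]
```

Call:
jog_arm(motion=[{"offset":[0,0,-0.3],"angular":[0,0,0],"gripper":0},{"offset":[0,0,-0.5],"angular":[0,0,0],"gripper":0},{"offset":[0,0,-0.7],"angular":[0,0,0],"gripper":0},{"offset":[0,0,-0.8],"angular":[0,0,0],"gripper":0},{"offset":[0,0,-0.8],"angular":[0,0,0],"gripper":0}])

```text
t: 7.38
ee_pos: [0.4951, -0.3254, 0.2365]
eef_rot: [-0.0, 0.631, 0.776, 0.0]
ft_force: [-0.3, -0.9, -1.2]
grip_width: 0.0142
grip_force: 58.4
```

Call:
jog_arm(motion=[{"offset":[0,0,0],"angular":[0,0,0],"gripper":0}])

```text
t: 7.5
ee_pos: [0.4976, -0.3273, 0.2402]
eef_rot: [0.004, 0.631, 0.776, 0.0]
ft_force: [1.2, 0.9, 0.3]
grip_width: 0.0149
grip_force: 58.4
```

```bash
python3 - <<'E'
from h import *
to([.5495,.067,.235])
s=observe()['ee_pos']
im,d=camera('side');np.savez('s3.npz',im=im,d=d)
p=proj('side',s);print(p,proj('side',s-[0,0,.069]))
u,v=map(int,p);u0=max(u-50,0);v0=max(v-50,0)
print(u0,v0);cv2.imwrite('pics/s3.png',cv2.resize(im[v0:v0+120,u0:u0+100,::-1],None,fx=5,fy=5,interpolation=2))
E
```

```text
t 7.5 pos [ 0.4976 -0.3273  0.2402] yaw 101.72 tz [ 0.007 -0.005 -1.   ] F [1.2  0.95 0.31] w 0.01486312229177781 58.430213928222656
units: [7.511 2.617 0.071] turn z units None
[306.97131051 176.790943  ] [306.60553536 212.86240357]
256 126
```

View pics/s3.png

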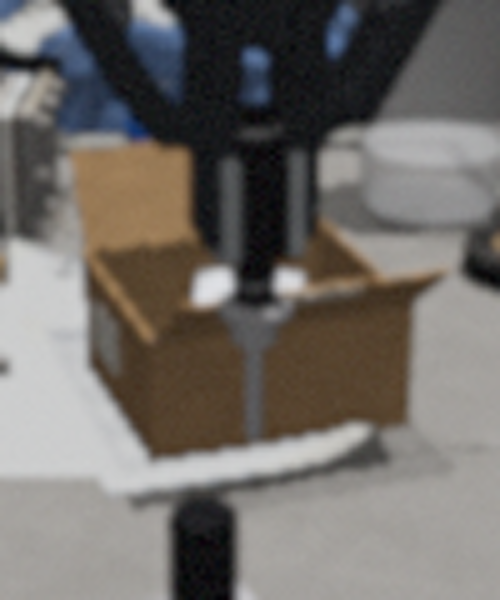

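The pin is gripped and hangs straight. Its tip is at about pixel (306.2,213.5), against a predicted (306.6,212.9) if it lay on the tool axis. I'll carry it over the hole.

Call:
jog_arm(motion=[{"offset":[0.6,0.2,0],"angular":[0,0,0],"gripper":0},{"offset":[1,0.35,0],"angular":[0,0,0],"gripper":0},{"offset":[1,0.35,0],"angular":[0,0,0],"gripper":0},{"offset":[1,0.35,0],"angular":[0,0,0],"gripper":0},{"offset":[1,0.35,0],"angular":[0,0,0],"gripper":0}])

```text
t: 8.18
ee_pos: [0.5257, -0.0823, 0.2327]
eef_rot: [-0.002, 0.631, 0.776, -0.001]
ft_force: [0.5, -0.3, -1.0]
grip_width: 0.0142
grip_force: 58.4
```

Call:
jog_arm(motion=[{"offset":[1,0.35,0],"angular":[0,0,0],"gripper":0},{"offset":[1,0.35,0],"angular":[0,0,0],"gripper":0},{"offset":[0.6,0.2,0],"angular":[0,0,0],"gripper":0},{"offset":[0.3,0.1,0],"angular":[0,0,0],"gripper":0},{"offset":[0,0,0],"angular":[0,0,0],"gripper":0}])

```text
t: 8.8
ee_pos: [0.5459, 0.0682, 0.2336]
eef_rot: [-0.001, 0.631, 0.776, -0.001]
ft_force: [0.6, 0.2, -0.9]
grip_width: 0.0144
grip_force: 58.5
```

```bash
python3 - <<'E'
from h import *
to([.5495,.067,.145])
E
```

```text
t 8.8 pos [0.5459 0.0682 0.2336] yaw 101.81 tz [-0.002 -0.001 -1.   ] F [ 0.56  0.23 -0.85] w 0.014388681756700095 58.458386063575745
units: [-0.038  0.07   1.771] turn z units None
```

Call:
jog_arm(motion=[{"offset":[-0.04,0.07,0.6],"angular":[0,0,0],"gripper":0},{"offset":[0,0,0.6],"angular":[0,0,0],"gripper":0},{"offset":[0,0,0.57],"angular":[0,0,0],"gripper":0},{"offset":[0,0,0],"angular":[0,0,0],"gripper":0},{"offset":[0,0,0],"angular":[0,0,0],"gripper":0}])

```text
t: 9.43
ee_pos: [0.5509, 0.0657, 0.1471]
eef_rot: [0.0, 0.632, 0.775, 0.0]
ft_force: [0.0, 0.1, -0.3]
grip_width: 0.0147
grip_force: 58.5
```

```bash
python3 - <<'E'
from h import *
to([.5495,.067,.145])
s=observe()['ee_pos']
W=np.zeros((600,800,3),np.uint8)
for i,(n,o) in enumerate((('side',0),('top',400))):
    im,d=camera(n)
    p=proj(n,[.5495,.067,.058]);q=proj(n,s-[0,0,.069]);u,v=p.astype(int)
    im=im[v-30:v+30,u-20:u+20,::-1]
    print(n,'hole',p,'tip',q,'crop origin',u-20,v-30)
    W[:,o:o+400]=cv2.resize(im,None,fx=10,fy=10,interpolation=2)
cv2.imwrite('pics/s4.png',W)
E
```

```text
t 9.43 pos [0.5509 0.0657 0.1471] yaw 101.66 tz [ 0.001 -0.    -1.   ] F [ 0.03  0.07 -0.29] w 0.014699612932423339 58.520071506500244
units: [ 0.031 -0.023  0.043] turn z units None
side hole [305.89347305 182.72244715] tip [306.5096418  176.34551867] crop origin 285 152
top hole [254.06001228 197.05154722] tip [253.73589673 195.40737457] crop origin 234 167
```

View pics/s4.png

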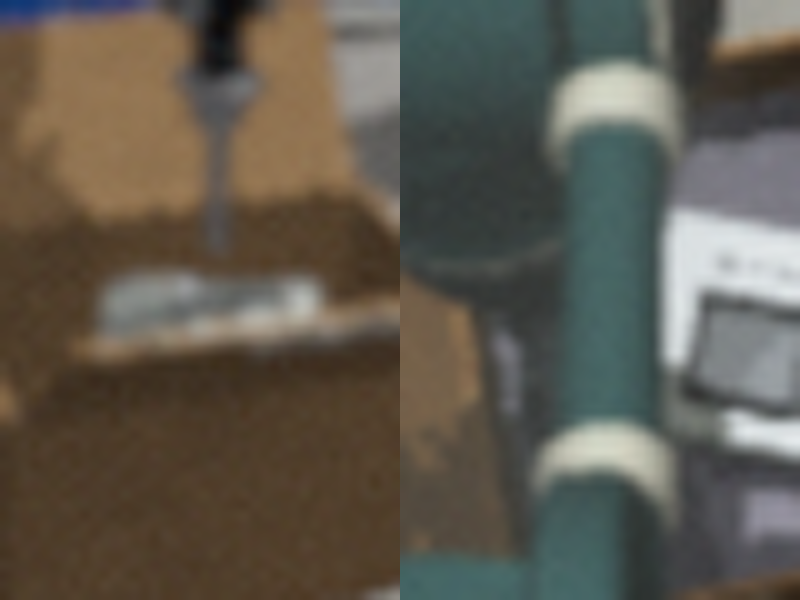

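In the side view the tip is at about (306.2,177), above the hole at (305.9,182.5). That agrees with the projections of both cameras. I'll descend gently while watching the force.

Call:
jog_arm(motion=[{"offset":[0.01,-0.01,0.2],"angular":[0,0,0],"gripper":0},{"offset":[0,0,0.1],"angular":[0,0,0],"gripper":0},{"offset":[0,0,0.1],"angular":[0,0,0],"gripper":0},{"offset":[0,0,0.1],"angular":[0,0,0],"gripper":0},{"offset":[0,0,0],"angular":[0,0,0],"gripper":0}])

```text
t: 10.15
ee_pos: [0.5493, 0.067, 0.1206]
eef_rot: [-0.0, 0.631, 0.776, -0.0]
ft_force: [1.0, -0.4, -0.4]
grip_width: 0.0147
grip_force: 58.5
```

Call:
jog_arm(motion=[{"offset":[0,0,0.07],"angular":[0,0,0],"gripper":0},{"offset":[0,0,0.07],"angular":[0,0,0],"gripper":0},{"offset":[0,0,0.06],"angular":[0,0,0],"gripper":0},{"offset":[0,0,0],"angular":[0,0,0],"gripper":0}])

```text
t: 10.65
ee_pos: [0.5498, 0.067, 0.1113]
eef_rot: [-0.0, 0.631, 0.776, -0.0]
ft_force: [-0.5, -0.2, 0.5]
grip_width: 0.0146
grip_force: 58.5
```

Call:
jog_arm(motion=[{"offset":[0,0,0.03],"angular":[0,0,0],"gripper":0},{"offset":[0,0,0.03],"angular":[0,0,0],"gripper":0},{"offset":[0,0,0],"angular":[0,0,0],"gripper":0}])

```text
t: 11.02
ee_pos: [0.5499, 0.0671, 0.1085]
eef_rot: [0.0, 0.631, 0.776, 0.0]
ft_force: [-0.9, 0.2, 3.9]
grip_width: 0.0142
grip_force: 58.6
```

Call:
jog_arm(motion=[{"offset":[0,0,0.02],"angular":[0,0,0],"gripper":0},{"offset":[0,0,0],"angular":[0,0,0],"gripper":0},{"offset":[0,0,0],"angular":[0,0,0],"gripper":0}])

```text
t: 11.4
ee_pos: [0.5501, 0.0671, 0.108]
eef_rot: [0.0, 0.631, 0.776, 0.0]
ft_force: [-1.7, -0.2, 5.5]
grip_width: 0.015
grip_force: 59.1
```

Call:
jog_arm(motion=[{"offset":[0,0,0.02],"angular":[0,0,0],"gripper":0},{"offset":[0,0,0],"angular":[0,0,0],"gripper":0},{"offset":[0,0,0],"angular":[0,0,0],"gripper":0}])

```text
t: 11.78
ee_pos: [0.5503, 0.067, 0.1079]
eef_rot: [0.0, 0.631, 0.776, 0.0]
ft_force: [-3.9, -0.3, 11.1]
grip_width: 0.0147
grip_force: 59.7
```

Call:
jog_arm(motion=[{"offset":[0,0,0],"angular":[0,0,0],"gripper":0},{"offset":[0,0,0],"angular":[0,0,0],"gripper":0},{"offset":[0,0,0],"angular":[0,0,0],"gripper":0},{"offset":[0,0,0],"angular":[0,0,0],"gripper":0},{"offset":[0,0,0],"angular":[0,0,0],"gripper":0}])

```text
t: 12.4
ee_pos: [0.5503, 0.0671, 0.1079]
eef_rot: [0.0, 0.631, 0.776, 0.0]
ft_force: [-3.6, 0.5, 10.3]
grip_width: 0.0144
grip_force: 59.7
```

```bash
python3 - <<'E'
from h import *
im,d=camera('side');to([.5495,.067,.108])
cv2.imwrite('pics/s5.png',cv2.resize(im[120:240,240:370,::-1],None,fx=5,fy=5,interpolation=2))
E
```

```text
t 12.45 pos [0.5503 0.0671 0.1079] yaw 101.73 tz [ 0.001  0.    -1.   ] F [-3.44 -0.18 10.47] w 0.014610924106551671 59.65933978557587
units: [ 0.002 -0.016 -0.002] turn z units None
```

View pics/s5.png

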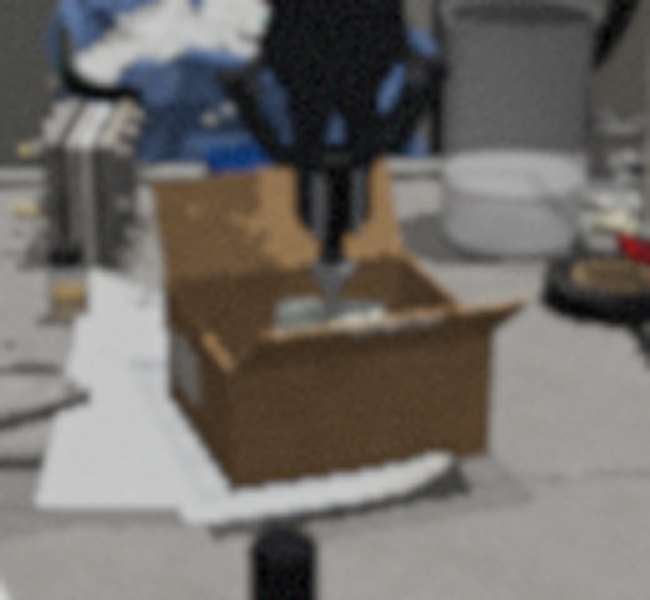

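The pin is down in the hole at about crop pixel (333,300), and both flaps are still swung outward. It bottomed out at about 10 N, at the height expected for a full press, so I'm handing in.

```bash
python3 -c "
from plant import *
print(sign_off())"
```

```text
the job is handed in; nothing more can be done
None
```

I swung both flaps out past upright and handed the job in at about 12.5 s with the held reset pin pressing the button fully down at about 10 N. The sign-off did not return a verdict.

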